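# Slide the label plate out over the end of the packing ledge

### The arm

A 6-joint arm with a two-finger parallel gripper is mounted at the origin on the work surface. World frame = base frame: x ahead of the robot, y to its left, z up, the work surface at z = 0. Lengths are in m, angles in rad, forces in N, time in s.
With the tool pointing down it reaches from about 0.35 to 0.975 m from the base axis. Payload 4.9 kg.
Tool frame: the origin (TCP) lies at the very end of the fingers, on their centre line; the grasp point (between the pads) lies 19 mm behind it; z points along the fingers, y is the line along which they close (so a half turn about z gives the same grasp; the last joint's range is limited). The gripper opens to 85 mm and grips with 20 to 120 N. Pads are 22 mm wide; open, the fingers measure 114 mm over their backs; the gripper's body (76 mm by 85 mm) begins 54 mm behind the grasp point. The pads swing forward as they close: fully open they stand 13 mm farther back than shut.
Start: joints at [1.063, 0.053, 1.613, -0, 1.476, -0.119], TCP at [0.237, 0.578, 0.231] pointing down, gripper open.
Joint ranges: [-3.01, 3.01], [-1.01, 2.22], [0.06, 2.58], [-1.02, 4.17], [0.09, 2.62], [-3.14, 3.14]. Speed limits (rad/s): [2.57, 2.57, 3.14, 3.14, 3.14, 3.14].

### API

Orientations are given as a rotation vector (axis times angle).
In Python, from station import get_obs, optics, ctrl gives the robot as it stands.
- The arm moves only by the shell command python3 -m pendant 'ROWS' [FORCE]. ROWS is JSON, a list of rows, each a list of 3 entries, a list of its own where there are three numbers: the shift along the tool's x, y, z in mm, then the turn, a rotation vector about the tool's x, y, z in rad, then the opening, from 0 (shut) to 1 (fully open). A call has 1 to 12 rows; each row shifts and turns the commanded pose from where the row before left it, along the tool's axes as they then stand; what a row does not reach is not made up. A row lasts 1/12 s, in which the tool goes at most 41.7 mm and 7.16 degrees, less where a joint would pass 70% of its speed; a pose out of reach is approached as far as the arm can. A call is refused whole if a number of a shift passes 41.7 or a number of a turn 0.125, either way. A call with a gripper value outside its range is refused whole. The fingers move at their own pace and stop on an object; FORCE is the grip in N (left out, the last holds). Time passes only in rows, so rows that do not move let the fingers close. It gives the time, the measured TCP pose, the force, the opening and the grip force at its end, in the units of the state.
- get_obs(): the state, without advancing time (a new reading comes with each control period).
- optics.get_image(name): name is "scene" or "top"; returns the picture (420x560x3 uint8, red, green, blue); there is no depth.
- optics.camera_model(name): a dict with "fx", "fy", "cx", "cy" (pixels), "cam_to_world" (4x4, takes a point from camera to world coordinates). Camera axes: x right, y up, looking along -z (the intrinsics and any distortion apply to the point x, -y, -z); pixel columns grow to the right and rows downward; lengths in m; the calibration is good to about 2 mm. A picture is of the moment at which its call begins. camera_model takes no time and is no camera call.
- ctrl.finish_job(): hands the job in; it is judged then, once.
The state is a dict: "t": time; "q": joint angles; "dq": joint speeds; "effort": joint torques, N m; "tool_pos": TCP position; "tool_rot": TCP orientation; "contact_force": force on the tool from outside, world axes, zero at the start; "wrist_torque": the same for the moment, N m; "opening": finger opening in m; "grip_force": force on a finger pad.
Only numpy, scipy, OpenCV 4.12 (cv2) and the standard library are available. Lean on these libraries where they do the work, as an engineer would, in place of code of your own. Each camera call takes 0.05 s, during which the arm holds its last target. There are 200 camera calls.

### The job

Swing the red stop bar at the end of the green ledge outwards, away from the plates, about a quarter turn so that the way is clear; the plates stay put meanwhile. Then push the brass label plate along its lane with your fingertips until about a third of its length hangs out past the ledge's end, where its edge can be got at, and leave it lying there flat and steady. Only push: lift neither plate, and leave the grey plate and everything else around where it is.

Things in the scene. Friction and masses are not known exactly. Their poses are not given: they have to be found in the camera images.
- ledge: Fixed green block with dark steel top, 130 (x) x 260 (y) x 60 mm high; origin at the centre of its underside on the table, z up. Two lanes run along its y, 56 mm wide, centred at its x = -0.031 and +0.031, between three aluminium ribs 6 mm wide and 6 mm high at x = -0.062, 0, +0.062. The plate goes out over the -y end. Place and yaw (up to 0.25 rad) vary; the plates lie on it.
- ledge_end (a point): Middle of the upper edge of the ledge's exit (-y) end: x = 0, y = -0.130, z = 0.060 in the ledge's frame. The plate must hang out past this end; the red stop bar stands 6 mm beyond it. The lanes are open at both ends.
- label_plate: Loose brass plate, 50 (x) x 120 (y) x 8 mm thick, about 0.35 kg, three dark bars across its face. Lies flat in either lane, its y along the ledge's y to within 0.03 rad. Origin at the centre of its underside: the leading edge is 60 mm from it along -y and starts 25 to 70 mm inside the ledge's end. Slides with friction, stops where the push stops; tips off if over 60 mm overhang.
- grey_plate: Loose aluminium-grey plate of the same shape and size as the brass one, 0.2 kg, in the other lane. It stays. Origin at the centre of its underside.
- stop_bar (a joint): Angle of the red stop bar, rad. 0: straight across both lanes (starts at 0 to 0.3). Grows as its free end swings outwards, away from the plates (counter-clockwise from above), to 1.9 at most. Stays where it is left; takes about 1 N at the free end. At angle a it points from its hinge along (-cos a, -sin a) in the ledge's x, y.
- stop_hinge (a point): Top of the stop bar's upright hinge pin axis, at x = 0.080, y = -0.142 in the ledge's frame, 95 mm above the table. The bar is an upright flat, 12 mm thick, from 52 to 95 mm above the table, reaching 142 mm from this axis to the centre of its end knob.
- stop_knob (a point): Top centre of the red round knob on the free end of the stop bar: upright cylinder, 20 mm in diameter, from 52 to 110 mm above the table, 142 mm from the hinge axis.
- pack_bundle: Loose bystander: bundle of five white and blue cartons, 88 x 110 x 55 mm high, behind the ledge (its +x side). Origin at the centre of its underside.
- pack: Loose bystander: single white and blue carton lying flat, 88 x 55 x 22 mm. Origin at the centre of its underside.
- wrench: Loose bystander: steel wrench lying on the table. Origin near its middle, on the table.
- mug: Loose bystander: blue mug, 76 mm in diameter, 85 mm high. Origin at the centre of its underside.
- jar: Loose bystander: closed jar with an orange cap, 60 mm in diameter, 90 mm high. Origin at the centre of its underside.
Not all that is in view belongs to the job. Of the things shaped like the label_plate, the brass one is meant.

How it is judged:
On the way, in this order (a step that is already met when the one before it is completed fails the run):
1. the stop bar is swung out by at least 1.15 rad while the brass plate is still where it was (within 10 mm) (value of joint stop_bar above 1.15 rad and distance of label_plate from where it was at the start of the episode below 0.01 m), for 0.2 s.
2. the brass plate overhangs the end by 28 to 52 mm (y of label_plate in the frame of ledge between -0.122 and -0.098 m), for 0.2 s.
At the end, for the whole second after the job is handed in: The stop bar stands open by at least 1.15 rad; the brass plate lies flat (within 0.05 rad) on the ledge, at rest, with 28 to 52 mm of its 120 mm past the ledge's end; the grey plate is within 10 mm of its start (all of step 2 and value of joint stop_bar above 1.15 rad and angle between label_plate's own z axis and vertical below 0.05 rad and z of label_plate in the frame of ledge between 0.057 and 0.064 m and linear speed of label_plate below 0.01 m/s and distance of grey_plate from where it was at the start of the episode below 0.01 m); the robot touches nothing.
It fails at once if a plate is lifted more than 8 mm or falls off the ledge (height (world z) of any of label_plate, grey_plate above 0.068 m or height (world z) of any of label_plate, grey_plate below 0.045 m).
It fails at once if a plate is tipped by more than 0.15 rad (angle between any of label_plate, grey_plate's own z axis and vertical above 0.15 rad).
It fails at once if the grey plate is moved more than 10 mm (distance of grey_plate from where it was at the start of the episode above 0.01 m).
It fails at once if another thing on the table is moved more than 20 mm (distance of any of pack_bundle, pack, wrench, mug, jar from where it was at the start of the episode above 0.02 m).
It also fails if it takes over 58 s, if anything falls off the work surface, if the arm or the gripper's body presses on something with over 40 N, if the wrist force passes 120 N, or if a joint passes its speed limit or range.

## Working session

There is one attempt and no reset: what is moved stays moved. The work goes in short steps, Python scripts to look and compute and a shell command to move; the robot and the scene stay as the last step left them, time stands still between calls to the robot, and variables do not carry over. Pictures are saved under pics/ and viewed, at most 10 in all, crops included, and the job is handed in when it is done.

```bash
mkdir -p pics; python3 - <<'E'
from station import get_obs, optics
import cv2,numpy as np
np.set_printoptions(precision=4,suppress=True)
for n in("scene","top"):
    im=optics.get_image(n); cv2.imwrite(f"pics/{n}0.png",im[...,::-1]); np.save(f"pics/{n}0.npy",im)
    m=optics.camera_model(n); print(n,{k:(np.array(v) if k=="cam_to_world" else v) for k,v in m.items()})
o=get_obs(); print(o)
E
```

```text
scene {'fx': 414.8191552832105, 'fy': 414.8191552832105, 'cx': 274.136494120104, 'cy': 200.79701334690176, 'cam_to_world': array([[-0.2686, -0.6346,  0.7247,  1.3535],
       [ 0.9632, -0.1876,  0.1926,  0.1443],
       [ 0.0138,  0.7497,  0.6616,  0.863 ],
       [ 0.    ,  0.    ,  0.    ,  1.    ]])}
top {'fx': 397.44997473616627, 'fy': 397.44997473616627, 'cx': 281.7593199825337, 'cy': 202.72885610306318, 'cam_to_world': array([[-0.0179,  0.9988, -0.0445,  0.4495],
       [-0.9996, -0.0168,  0.0244, -0.0457],
       [ 0.0236,  0.045 ,  0.9987,  1.0661],
       [ 0.    ,  0.    ,  0.    ,  1.    ]])}
{'t': 0.1, 'q': array([ 1.063 ,  0.0533,  1.6142,  0.0001,  1.476 , -0.119 ]), 'dq': array([ 0.0006, -0.0006, -0.0025,  0.0016,  0.0005, -0.0015]), 'effort': array([  0.0013, -39.49  , -37.1366,   0.    ,   0.0039,   0.    ]), 'tool_pos': array([0.2366, 0.5779, 0.2302]), 'tool_rot': array([-0.6067, -3.0818,  0.0028]), 'contact_force': array([-0.9097,  0.0034, -0.6053]), 'wrist_torque': array([ 0.0344,  0.0022, -0.0224]), 'grip_force': 0.0, 'opening': 0.0854457716696031}
```

View pics/scene0.png

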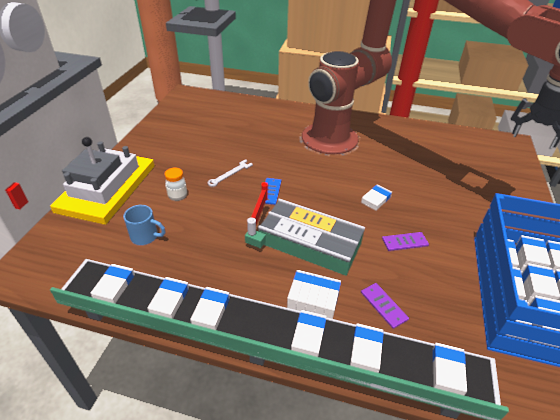

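View pics/top0.png

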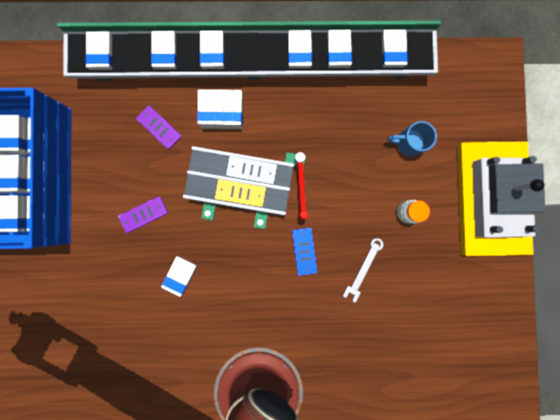

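The scene view shows the yellow plate at (312,219), the grey plate at (297,232) and the red bar with its knob at (265,188). The top view shows the ledge around (240,182) and its exit end on the right at x≈290. The hinge is at (300,157) and the knob at (303,215).

Plate-shaped candidates in the top view:
- yellow/brass (241,192)
- grey (251,168)
- purple (158,127)
- purple (143,214)
- blue (304,251)

Only the yellow one is brass with three dark bars and lies in a lane, so it is the label plate. I'll confirm this in a crop.

```bash
cat > h.py <<'E'
import cv2,numpy as np
from station import optics,get_obs
np.set_printoptions(precision=4,suppress=True)
def ray(n,u,v):
    m=optics.camera_model(n);T=np.array(m["cam_to_world"])
    d=T[:3,:3]@np.array([(u-m["cx"])/m["fx"],-(v-m["cy"])/m["fy"],-1]);return T[:3,3],d
def plane(n,p,z):
    o,d=ray(n,*p);return o+d*(z-o[2])/d[2]
def tri(ps,pt):
    a,d=ray("scene",*ps);b,e=ray("top",*pt)
    s=np.linalg.lstsq(np.c_[d,-e],b-a,rcond=None)[0];P,Q=a+s[0]*d,b+s[1]*e
    return (P+Q)/2,np.linalg.norm(P-Q)
def mask(im,lo,hi):
    return cv2.inRange(cv2.cvtColor(im,cv2.COLOR_RGB2HSV),lo,hi)
def blobs(m,amin=40):
    cs,_=cv2.findContours(m,cv2.RETR_EXTERNAL,cv2.CHAIN_APPROX_NONE)
    return [c for c in cs if cv2.contourArea(c)>amin]
E
python3 - <<'E'
from h import *
B={"scene":(225,170,375,280),"top":(175,135,325,235)}
for n,(x0,y0,x1,y1) in B.items():
    im=np.load(f"pics/{n}0.npy"); cr=im[y0:y1,x0:x1]
    cv2.imwrite(f"pics/c_{n}.png",cv2.resize(cr,None,fx=5,fy=5,interpolation=cv2.INTER_CUBIC)[...,::-1])
    for nm,lo,hi in(("yel",(18,110,120),(32,255,255)),("red",(0,170,90),(6,255,255)),("white",(0,0,200),(180,40,255))):
        for c in blobs(mask(cr,lo,hi),25):
            r=cv2.minAreaRect(c); print(n,nm,cv2.contourArea(c),np.array(r[0])+[x0,y0],r[1],r[2],"box",(cv2.boxPoints(r)+[x0,y0]).round(1).tolist())
E
python3 - <<'E'
import cv2,numpy as np
a=cv2.imread('pics/c_top.png');b=cv2.imread('pics/c_scene.png')
cv2.imwrite('pics/c1.png',cv2.resize(a,(750,500)));cv2.imwrite('pics/c2.png',b)
E
```

```text
scene yel 509.5 [312.45 218.65] (44.27188491821289, 12.965337753295898) 18.434947967529297 box [[289.4, 217.8], [293.5, 205.5], [335.5, 219.5], [331.4, 231.8]]
scene red 234.0 [259.7722 202.9288] (9.5447998046875, 42.474361419677734) 17.35402488708496 box [[248.9, 221.8], [261.6, 181.2], [270.7, 184.1], [258.0, 224.6]]
scene white 32.0 [316.3529 275.0882] (40.01837158203125, 1.9402846097946167) 14.03624439239502 box [[296.7, 271.2], [297.2, 269.3], [336.0, 279.0], [335.5, 280.9]]
scene white 33.0 [251.  220.5] (5.0, 8.0) 90.0 box [[247.0, 218.0], [255.0, 218.0], [255.0, 223.0], [247.0, 223.0]]
scene white 925.5 [307.9708 234.0803] (97.56764221191406, 20.333709716796875) 19.983104705810547 box [[258.6, 227.0], [265.6, 207.9], [357.3, 241.2], [350.3, 260.3]]
scene white 94.0 [321.6 213.2] (89.8086929321289, 1.897365689277649) 18.434946060180664 box [[278.7, 199.9], [279.3, 198.1], [364.5, 226.5], [363.9, 228.3]]
scene white 102.0 [368.5 196.5] (15.0, 11.0) 90.0 box [[363.0, 189.0], [374.0, 189.0], [374.0, 204.0], [363.0, 204.0]]
scene white 28.5 [230.4 171.8] (3.5777084827423096, 13.41
[... 193 characters left out ...]
 box [[214.4, 198.5], [217.8, 178.8], [265.5, 187.1], [262.1, 206.7]]
top red 315.0 [302.5173 190.9159] (56.242862701416016, 9.117088317871094) 87.61405944824219 box [[296.8, 163.0], [305.9, 162.6], [308.2, 218.8], [299.1, 219.2]]
top white 216.5 [233.9429 204.3387] (103.57299041748047, 3.168792963027954) 9.566685676574707 box [[182.6, 197.3], [183.1, 194.2], [285.3, 211.4], [284.7, 214.5]]
top white 63.5 [299.75 156.75] (9.192388534545898, 8.485280990600586) 45.0 box [[293.5, 156.5], [299.5, 150.5], [306.0, 157.0], [300.0, 163.0]]
top white 1500.5 [240.1363 168.1097] (103.40534973144531, 27.694826126098633) 9.7824068069458 box [[186.8, 173.0], [191.5, 145.7], [293.4, 163.2], [288.7, 190.5]]
```

View pics/c1.png

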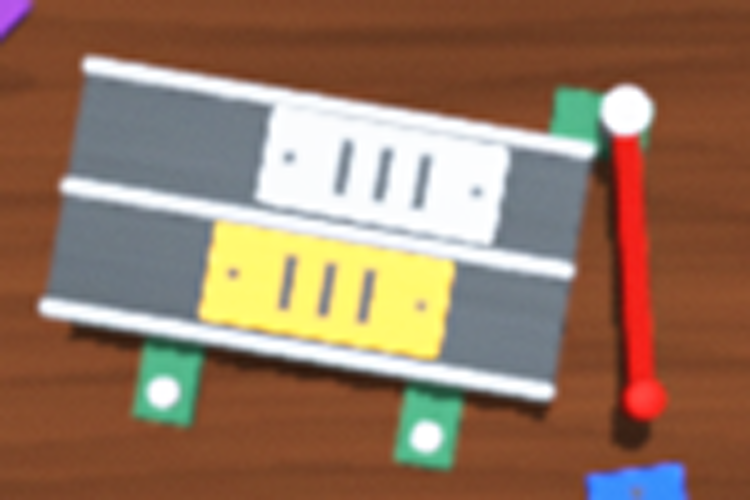

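View pics/c2.png

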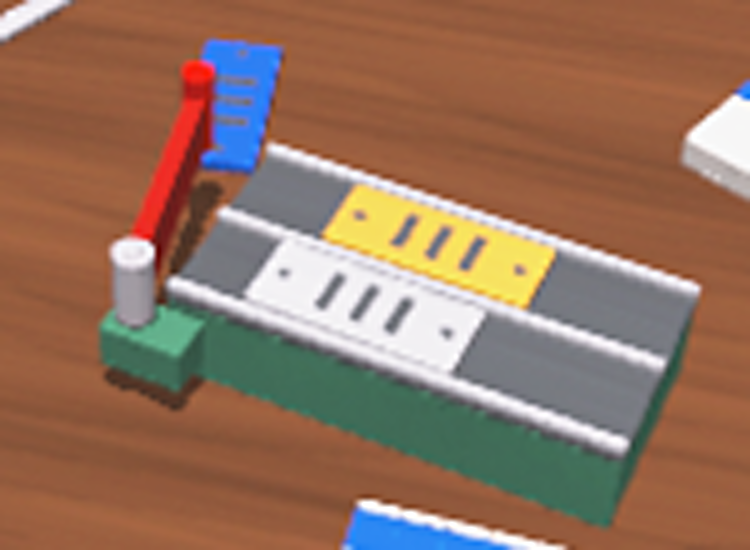

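The crops confirm it: the brass plate has three bars and lies in the near lane (ledge x = -0.031), at about (327,288) in the top crop. The grey plate is in the far lane. The hinge is at (627,110) and the knob at (644,397).

```bash
python3 - <<'E'
from h import *
T=lambda u,v:(175+u/5-.4,135+v/5-.4)
S=lambda u,v:(225+u/5-.4,170+v/5-.4)
for nm,s,t in(("knob",(198,70),(644,397)),("hinge",(133,247),(627,110)),("brass c",(438,245),(327,288)),("brass dot lead",(360,215),(420,306)),("brass dot trail",(519,270),(233,272)),("grey c",(365,304),(384,173)),
  ("mid rib end",(224,211),(573,270)),("far rib end",(172,283),(590,150)),("near rib end",(272,149),(551,393)),("near rib back",(697,290),(42,307)),("far rib back",(625,447),(88,64))):
    print(nm,*tri(S(*s),T(*t)))
a,b=[plane("top",T(*p),.066) for p in((573,270),(66,185))]
yv=(b-a)/np.linalg.norm(b-a);yaw=np.arctan2(-yv[0],yv[1]);print("len",np.linalg.norm(b-a),"yaw",yaw,"end",a)
k=plane("top",T(644,397),.11);h=plane("top",T(627,110),.095);c,s=np.cos(yaw),np.sin(yaw);R=np.array([[c,-s],[s,c]])
v=R.T@(k-h)[:2];print("knob",k,"hinge",h,"bar len",np.hypot(*v),"angle",np.arctan2(-v[1],-v[0]))
L=a[:2]-R@[0,-.13];print("ledge origin",L,"hinge in ledge",R.T@(h[:2]-L))
for p in((327,288),(457,263),(440,358),(215,222),(200,318),(384,173)):
    print("plate in ledge",R.T@(plane("top",T(*p),.068)[:2]-L))
E
```

```text
knob [ 0.4643 -0.1216  0.1097] 0.001848313585504591
hinge [ 0.605  -0.1163  0.0999] 0.0005133288801814301
brass c [0.5225 0.034  0.0661] 0.0008899409569029074
brass dot lead [ 0.5126 -0.0127  0.0676] 0.0010998846234058243
brass dot trail [0.5311 0.0808 0.0679] 0.0008943662547828975
grey c [0.5799 0.0051 0.0673] 0.00041368022175317885
mid rib end [ 0.5293 -0.0888  0.0658] 0.0015628080994686741
far rib end [ 0.5906 -0.0996  0.064 ] 0.0003548262274923916
near rib end [ 0.4676 -0.077   0.0632] 0.0008511947458370139
near rib back [0.5154 0.1768 0.0644] 0.0014290492943973675
far rib back [0.6379 0.1536 0.064 ] 3.006415960211522e-05
len 0.25858876383236734 yaw -0.18248712016795932 end [ 0.5295 -0.0896  0.066 ]
knob [ 0.4641 -0.1207  0.11  ] hinge [ 0.6057 -0.1164  0.095 ] bar len 0.1416901442445763 angle 0.2130563323963933
ledge origin [0.5531 0.0383] hinge in ledge [ 0.0798 -0.1425]
plate in ledge [-0.0296 -0.0095]
plate in ledge [-0.0064 -0.0718]
plate in ledge [-0.055  -0.0713]
plate in ledge [-0.0061  0.0515]
plate in ledge [-0.055   0.0506]
plate in ledge [ 0.0324 -0.028 ]
```

The measurements agree with the text: bar length 142 mm, hinge at (0.080, -0.142) in the ledge frame, plate top at about 67 mm. The plate's y is about -0.010, so it needs a push of about 100 mm. I'll shut the gripper and align the tool with the ledge.

```bash
cat >> h.py <<'E'
from scipy.spatial.transform import Rotation as Ro
YAW=-.1825;LO=np.array([.5531,.0383,0]);RL=Ro.from_euler("z",YAW)
def togo(*P):
    "shifts (mm, tool axes) through ledge-frame points, and turn to align tool y with ledge y"
    o=get_obs();R=Ro.from_rotvec(o["tool_rot"])
    want=Ro.from_matrix(RL.as_matrix()@np.diag([-1,1,-1]))
    print("turn",(R.inv()*want).as_rotvec(),"now in ledge",RL.inv().apply(o["tool_pos"]-LO),"F",o["contact_force"],"t",o["t"])
    p=o["tool_pos"]
    for q in P:
        w=LO+RL.apply(q);print(q,(R.inv().apply(w-p)*1e3).round(1));p=w
E
python3 -m pendant '[[[0,0,0],[0,0,-0.103],0],[[0,0,0],[0,0,-0.103],0],[[0,0,0],[0,0,0],0],[[0,0,0],[0,0,0],0],[[0,0,0],[0,0,0],0],[[0,0,0],[0,0,0],0],[[0,0,0],[0,0,0],0],[[0,0,0],[0,0,0],0]]'
python3 - <<'E'
from h import *
togo((-.029,-.135,.2),(-.029,-.135,.08))
h=np.array([.08,-.142]);pp=[]
for a in np.linspace(.28,1.6,11):
    u=np.array([-np.cos(a),-np.sin(a)]);n=np.array([-np.sin(a),np.cos(a)])
    pp.append((*(h+.105*u+(.006+.011*np.sin(a)+.0145*abs(np.cos(a)))*n).round(4),.08))
togo(*([(-.029,-.135,.08)]+pp))
E
```

```text
t: 0.77
tool_pos: [0.2369, 0.5784, 0.2313]
tool_rot: [0.288, 3.128, 0.0]
contact_force: [0.3, 0.3, 0.1]
opening: 0.0003
grip_force: 0.0
turn [ 0.0001  0.     -0.0009] now in ledge [-0.409   0.4737  0.2313] F [0.253  0.2841 0.1317] t 0.7667
(-0.029, -0.135, 0.2) [-380.5 -608.4   31.3]
(-0.029, -0.135, 0.08) [  0.  -0. 120.]
turn [ 0.0001  0.     -0.0009] now in ledge [-0.409   0.4737  0.2313] F [0.253  0.2841 0.1317] t 0.7667
(-0.029, -0.135, 0.08) [-380.5 -608.4  151.3]
(np.float64(-0.0273), np.float64(-0.1489), 0.08) [ -1.7 -13.9  -0. ]
(np.float64(-0.0257), np.float64(-0.1623), 0.08) [ -1.6 -13.4  -0. ]
(np.float64(-0.0223), np.float64(-0.1757), 0.08) [ -3.4 -13.4  -0. ]
(np.float64(-0.017), np.float64(-0.1888), 0.08) [ -5.3 -13.1  -0. ]
(np.float64(-0.0099), np.float64(-0.2013), 0.08) [ -7.1 -12.5  -0. ]
(np.float64(-0.0009), np.float64(-0.213), 0.08) [ -9.  -11.7  -0. ]
(np.float64(0.0099), np.float64(-0.2234), 0.08) [-10.8 -10.4  -0. ]
(np.float64(0.0223), np.float64(-0.2323), 0.08) [-12.4  -8.9  -0. ]
(np.float64(0.0361), np.float64(-0.2394), 0.08) [-13.8  -7.1  -0. ]
(np.float64(0.0509), np.float64(-0.2446), 0.08) [-14.8  -5.2  -0. ]
(np.float64(0.0657), np.float64(-0.2475), 0.08) [-14.8  -2.9  -0. ]
```

```bash
python3 -m pendant '[[[-19,-30.4,1.5],[0,0,0],0],[[-19,-30.4,1.5],[0,0,0],0],[[-19,-30.4,1.5],[0,0,0],0],[[-19,-30.4,1.5],[0,0,0],0],[[-19,-30.4,1.5],[0,0,0],0],[[-19,-30.4,1.5],[0,0,0],0],[[-19,-30.4,1.5],[0,0,0],0],[[-19,-30.4,1.5],[0,0,0],0],[[-19,-30.4,1.5],[0,0,0],0],[[-19,-30.4,1.5],[0,0,0],0]]'
python3 -m pendant '[[[-19,-30.4,1.5],[0,0,0],0],[[-19,-30.4,1.5],[0,0,0],0],[[-19,-30.4,1.5],[0,0,0],0],[[-19,-30.4,1.5],[0,0,0],0],[[-19,-30.4,1.5],[0,0,0],0],[[-19,-30.4,1.5],[0,0,0],0],[[-19,-30.4,1.5],[0,0,0],0],[[-19,-30.4,1.5],[0,0,0],0],[[-19,-30.4,1.5],[0,0,0],0],[[-19,-30.4,1.5],[0,0,0],0],[[0,0,0],[0,0,0],0],[[0,0,0],[0,0,0],0]]'
python3 - <<'E'
from h import *
togo((-.029,-.135,.08))
cv2.imwrite("pics/s1.png",optics.get_image("scene")[...,::-1])
E
```

```text
t: 1.6
tool_pos: [0.3688, 0.2433, 0.2165]
tool_rot: [0.287, 3.128, 0.001]
contact_force: [1.4, -0.4, -0.4]
opening: 0.0001
grip_force: 0.0
t: 2.6
tool_pos: [0.5002, -0.0901, 0.2011]
tool_rot: [-0.292, -3.127, -0.001]
contact_force: [-0.2, 0.9, -0.1]
opening: 0.0001
grip_force: 0.0
turn [ 0.0004 -0.0008 -0.0038] now in ledge [-0.0287 -0.1358  0.2011] F [-0.1827  0.9356 -0.1395] t 2.6
(-0.029, -0.135, 0.08) [  0.2   0.8 121.1]
```

View pics/s1.png

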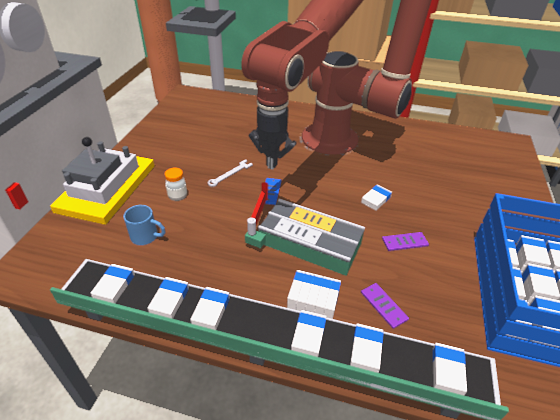

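The shut fingers are above the ledge end, with their tips at about (272,160), and nothing is in the way. I'll lower them inside the bar and then swing it.

```bash
python3 -m pendant '[[[0,0,30],[0,0,0],0],[[0,0,30],[0,0,0],0],[[0,0,30],[0,0,0],0],[[0,0,15],[0,0,0],0],[[0,0,10],[0,0,0],0],[[0,0,6],[0,0,0],0],[[0,0,0],[0,0,0],0],[[0,0,0],[0,0,0],0]]'
python3 -m pendant '[[[-1,-7,0],[0,0,0],0],[[-1,-7,0],[0,0,0],0],[[-1,-7,0],[0,0,0],0],[[-1,-7,0],[0,0,0],0],[[-2,-7,0],[0,0,0],0],[[-2,-7,0],[0,0,0],0],[[-2,-6,0],[0,0,0],0],[[-3,-6,0],[0,0,0],0],[[-3,-6,0],[0,0,0],0],[[-4,-6,0],[0,0,0],0],[[-4,-6,0],[0,0,0],0],[[-4,-6,0],[0,0,0],0]]'
python3 - <<'E'
from h import *
togo((-.001,-.213,.08))
im=optics.get_image("top");cv2.imwrite("pics/t2.png",cv2.resize(im[120:270,180:380],None,fx=3,fy=3)[...,::-1])
E
```

```text
t: 3.32
tool_pos: [0.5008, -0.0884, 0.0814]
tool_rot: [0.285, 3.127, -0.001]
contact_force: [0.6, -0.2, -0.2]
opening: -0.0002
grip_force: 0.0
t: 4.32
tool_pos: [0.5135, -0.171, 0.0801]
tool_rot: [-0.287, -3.128, -0.0]
contact_force: [0.5, 1.2, -1.0]
opening: -0.0001
grip_force: 0.7
turn [ 0.0001 -0.0006 -0.0002] now in ledge [-0.0009 -0.213   0.0801] F [ 0.4969  1.1543 -1.0456] t 4.3167
(-0.001, -0.213, 0.08) [ 0.1 -0.   0.1]
```

View pics/t2.png

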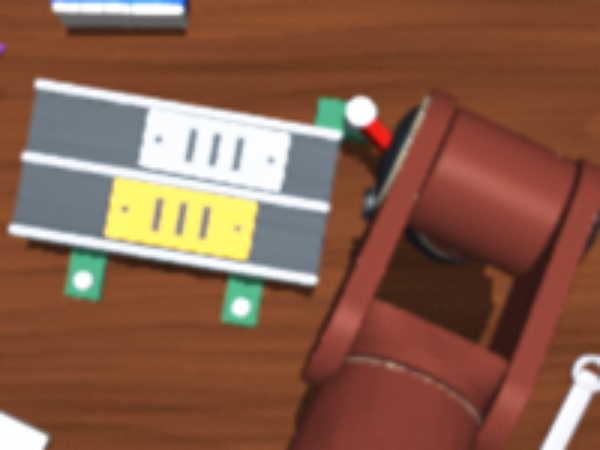

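The bar is swinging out: it leaves the hinge at (361,111) and now points to the lower right. The plates have not moved. I'll continue the arc to about 1.55 rad.

```bash
python3 -m pendant '[[[-5.4,-5.2,0],[0,0,0],0],[[-5.4,-5.2,0],[0,0,0],0],[[-6.2,-4.5,0],[0,0,0],0],[[-6.2,-4.5,0],[0,0,0],0],[[-7,-3.5,0],[0,0,0],0],[[-7,-3.5,0],[0,0,0],0],[[-7.4,-2.6,0],[0,0,0],0],[[-7.4,-2.6,0],[0,0,0],0],[[-6,-1.5,0],[0,0,0],0],[[-6,-1.5,0],[0,0,0],0],[[0,0,0],[0,0,0],0],[[0,0,0],[0,0,0],0]]'
python3 -m pendant '[[[8,0,0],[0,0,0],0],[[12,0,0],[0,0,0],0],[[10,0,-30],[0,0,0],0],[[0,0,-40],[0,0,0],0],[[0,0,-30],[0,0,0],0],[[0,0,0],[0,0,0],0],[[0,0,0],[0,0,0],0]]'
python3 - <<'E'
from h import *
togo((-.031,.08,.18))
E
```

```text
t: 5.37
tool_pos: [0.5707, -0.2165, 0.0806]
tool_rot: [0.286, 3.128, -0.001]
contact_force: [-0.2, 1.0, 0.6]
opening: -0.0003
grip_force: 0.0
t: 5.95
tool_pos: [0.5415, -0.2113, 0.1837]
tool_rot: [0.286, 3.123, -0.004]
contact_force: [-0.0, -0.3, 0.1]
opening: -0.0001
grip_force: 0.0
turn [-0.0022  0.0059 -0.0004] now in ledge [ 0.0339 -0.2476  0.1837] F [-0.0287 -0.2679  0.0704] t 5.95
(-0.031, 0.08, 0.18) [ 65.  327.6   2.6]
```

```bash
python3 -m pendant '[[[6.5,32.8,0],[0,0,0],0],[[6.5,32.8,0],[0,0,0],0],[[6.5,32.8,0],[0,0,0],0],[[6.5,32.8,0],[0,0,0],0],[[6.5,32.8,0],[0,0,0],0],[[6.5,32.8,0],[0,0,0],0],[[6.5,32.8,0],[0,0,0],0],[[6.5,32.8,0],[0,0,0],0],[[6.5,32.8,0],[0,0,0],0],[[6.5,32.8,0],[0,0,0],0],[[0,0,0],[0,0,0],0],[[0,0,0],[0,0,0],0]]'
python3 - <<'E'
from h import *
togo((-.031,.08,.0635))
im=optics.get_image("top");cv2.imwrite("pics/t3.png",cv2.resize(im[120:270,180:380],None,fx=3,fy=3)[...,::-1])
c=max(blobs(mask(im[140:230,285:400],(0,170,90),(6,255,255))),key=cv2.contourArea).reshape(-1,2)+[285,140]
h=plane("top",(299.8,156.6),.095);vx,vy,_,_=cv2.fitLine(c,cv2.DIST_L2,0,.01,.01).ravel();m=c.mean(0)
q=[plane("top",m+s*20*np.array([vx,vy]),.095)[:2] for s in(-1,1)];v=RL.inv().apply([*(q[1]-q[0]),0]);print("bar angle mod pi",np.arctan2(-v[1],-v[0])%np.pi)
E
```

```text
t: 6.95
tool_pos: [0.5347, 0.1249, 0.1783]
tool_rot: [-0.281, -3.126, 0.002]
contact_force: [-0.3, -0.3, 0.4]
opening: 0.0001
grip_force: 0.0
turn [-0.0013 -0.0029  0.0029] now in ledge [-0.0338  0.0818  0.1783] F [-0.3242 -0.3118  0.4253] t 6.95
(-0.031, 0.08, 0.0635) [ -3.1  -1.6 114.8]
bar angle mod pi 1.5949948753253638
```

View pics/t3.png

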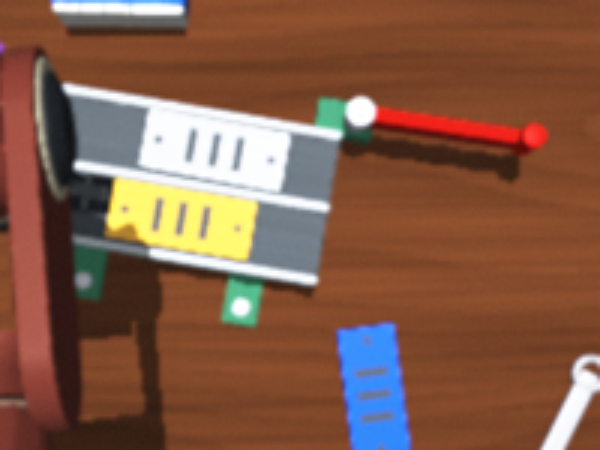

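The bar is open at 1.59 rad and the plates have not moved. The trailing edge of the brass plate is at (108,205). I'll lower the fingers into the lane behind it.

```bash
python3 -m pendant '[[[-3,0,30],[0,0,0],0],[[0,0,30],[0,0,0],0],[[0,0,25],[0,0,0],0],[[0,0,15],[0,0,0],0],[[0,0,8],[0,0,0],0],[[0,0,0],[0,0,0],0],[[0,0,0],[0,0,0],0],[[0,0,0],[0,0,0],0]]'
python3 - <<'E'
from h import *
togo((-.031,.08,.0635),(-.031,-.0355,.0635))
E
```

```text
t: 7.67
tool_pos: [0.5403, 0.1227, 0.0738]
tool_rot: [0.288, 3.126, 0.001]
contact_force: [-0.5, 0.9, -0.3]
opening: -0.0004
grip_force: 0.0
turn [ 0.0005  0.0024 -0.0011] now in ledge [-0.0279  0.0807  0.0738] F [-0.547   0.8877 -0.2507] t 7.6667
(-0.031, 0.08, 0.0635) [ 3.2 -0.7 10.3]
(-0.031, -0.0355, 0.0635) [  -0.1 -115.5   -0.1]
```

```bash
python3 -m pendant '[[[2,0,4],[0,0,0],0],[[0,0,3],[0,0,0],0],[[0,0,2],[0,0,0],0],[[0,0,1],[0,0,0],0],[[0,0,0],[0,0,0],0],[[0,0,0],[0,0,0],0],[[0,0,0],[0,0,0],0],[[0,0,0],[0,0,0],0]]'
python3 -m pendant '[[[0,-3,0],[0,0,0],0],[[0,-3,0],[0,0,0],0],[[0,-3,0],[0,0,0],0],[[0,-3,0],[0,0,0],0],[[0,-3,0],[0,0,0],0],[[0,-3,0],[0,0,0],0],[[0,-3,0],[0,0,0],0],[[0,-3,0],[0,0,0],0],[[0,-3,0],[0,0,0],0],[[0,-3,0],[0,0,0],0]]'
python3 - <<'E'
from h import *
togo((-.031,-.0355,.0635))
cv2.imwrite("pics/s4.png",cv2.resize(optics.get_image("scene")[150:280,225:385],None,fx=4,fy=4)[...,::-1])
E
```

```text
t: 8.33
tool_pos: [0.5374, 0.1236, 0.0624]
tool_rot: [0.287, 3.128, 0.0]
contact_force: [-0.2, -0.5, 1.0]
opening: -0.0
grip_force: 0.0
t: 9.17
tool_pos: [0.5318, 0.0941, 0.0623]
tool_rot: [0.287, 3.128, 0.001]
contact_force: [-0.7, 1.7, -0.6]
opening: -0.0004
grip_force: 0.9
turn [ 0.0006  0.0001 -0.0003] now in ledge [-0.0311  0.051   0.0623] F [-0.6793  1.7468 -0.6244] t 9.1667
(-0.031, -0.0355, 0.0635) [ -0.1 -86.5  -1.2]
```

View pics/s4.png

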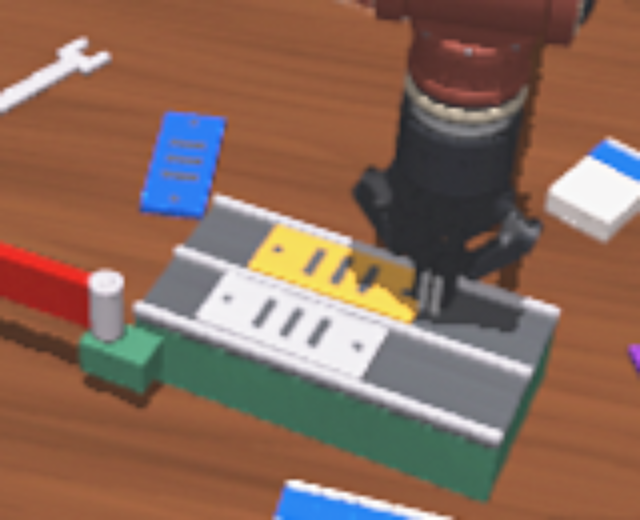

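The fingertips at (430,295) touch the plate's trailing edge, and the plate lies flat. The grey plate is clear of them. I'll push on and then measure.

```bash
python3 -m pendant '[[[0,-4,0],[0,0,0],0],[[0,-5,0],[0,0,0],0],[[0,-5,0],[0,0,0],0],[[0,-6,0],[0,0,0],0],[[0,-6,0],[0,0,0],0],[[0,-6,0],[0,0,0],0],[[0,-6,0],[0,0,0],0],[[0,-6,0],[0,0,0],0],[[0,-5,0],[0,0,0],0],[[0,-4,0],[0,0,0],0],[[0,-2,0],[0,0,0],0],[[0,0,0],[0,0,0],0]]'
cat > meas.py <<'E'
from h import *
togo((-.031,-.0355,.0635))
s=optics.get_image("scene");t=optics.get_image("top")
for n,im in(("scene",s),("top",t)):
    bs=blobs(mask(im[150:260,200:370],(18,110,90),(32,255,255)),15)
    if not bs: continue
    c=np.vstack(bs).reshape(-1,2)+[200,150]
    P=np.array([RL.inv().apply(plane(n,p,.068)-LO)[:2] for p in c])
    print(n,len(bs),"x",P[:,0].min(),P[:,0].max(),"y",np.percentile(P[:,1],[0,3,10,97,100]))
E
python3 meas.py
```

```text
t: 10.22
tool_pos: [0.5217, 0.0393, 0.0623]
tool_rot: [-0.287, -3.128, 0.001]
contact_force: [0.6, 1.1, 0.8]
opening: -0.0002
grip_force: 0.0
turn [-0.0008 -0.0001 -0.0007] now in ledge [-0.0311 -0.0047  0.0623] F [0.633  1.0584 0.7939] t 10.2167
(-0.031, -0.0355, 0.0635) [ -0.1 -30.8  -1.2]
scene 1 x -0.053354596603092955 -0.0022203502751213145 y [-0.1324 -0.1313 -0.1295 -0.0154 -0.0123]
top 1 x -0.05596106843247259 -0.005831866053030072 y [-0.1338 -0.1334 -0.1329 -0.0556 -0.0536]
```

The leading edge is now at y ≈ -0.133, so 37 mm more will put it at -0.170 (40 mm overhang).

```bash
python3 -m pendant '[[[0,-3,0],[0,0,0],0],[[0,-4,0],[0,0,0],0],[[0,-4,0],[0,0,0],0],[[0,-4,0],[0,0,0],0],[[0,-4,0],[0,0,0],0],[[0,-4,0],[0,0,0],0],[[0,-4,0],[0,0,0],0],[[0,-4,0],[0,0,0],0],[[0,-3,0],[0,0,0],0],[[0,-2,0],[0,0,0],0],[[0,-1,0],[0,0,0],0],[[0,0,0],[0,0,0],0]]'
python3 meas.py
```

```text
t: 11.32
tool_pos: [0.515, 0.0032, 0.0623]
tool_rot: [-0.287, -3.128, 0.001]
contact_force: [0.2, -0.1, 0.2]
opening: 0.0001
grip_force: 0.1
turn [-0.0006 -0.0001 -0.0004] now in ledge [-0.0311 -0.0414  0.0623] F [ 0.2141 -0.0786  0.1646] t 11.3167
(-0.031, -0.0355, 0.0635) [-0.1  5.9 -1.2]
scene 1 x -0.053354596603092955 0.000784622728966231 y [-0.1694 -0.168  -0.1658 -0.0512 -0.049 ]
top 1 x -0.058435170752177724 -0.0033120641124106394 y [-0.1702 -0.1699 -0.169  -0.1036 -0.1019]
```

The overhang is 40 mm. I'll back off, rise and check.

```bash
python3 -m pendant '[[[0,5,0],[0,0,0],0],[[0,10,0],[0,0,0],0],[[0,10,0],[0,0,0],0],[[0,5,-15],[0,0,0],0],[[0,20,-35],[0,0,0],0],[[0,30,-25],[0,0,0],0],[[0,35,-20],[0,0,0],0],[[0,35,-10],[0,0,0],0],[[0,35,0],[0,0,0],0],[[0,0,0],[0,0,0],0],[[0,0,0],[0,0,0],0],[[0,0,0],[0,0,0],0]]'
python3 meas.py; python3 - <<'E'
from h import *
im=optics.get_image("scene");cv2.imwrite("pics/s5.png",cv2.resize(im[130:290,190:390],None,fx=3.5,fy=3.5)[...,::-1])
E
```

```text
t: 12.42
tool_pos: [0.5482, 0.1861, 0.1667]
tool_rot: [-0.285, -3.128, 0.001]
contact_force: [-0.6, 0.2, -0.1]
opening: 0.0004
grip_force: 0.0
turn [-0.0009 -0.001   0.001 ] now in ledge [-0.0317  0.1444  0.1667] F [-0.5516  0.2496 -0.078 ] t 12.4167
(-0.031, -0.0355, 0.0635) [  -0.6 -179.8  103.4]
scene 1 x -0.053354596603092955 0.000784622728966231 y [-0.1694 -0.168  -0.1657 -0.0497 -0.049 ]
top 1 x -0.05843444463782419 -0.0033120641124106394 y [-0.1702 -0.1698 -0.1686 -0.049  -0.0486]
```

View pics/s5.png

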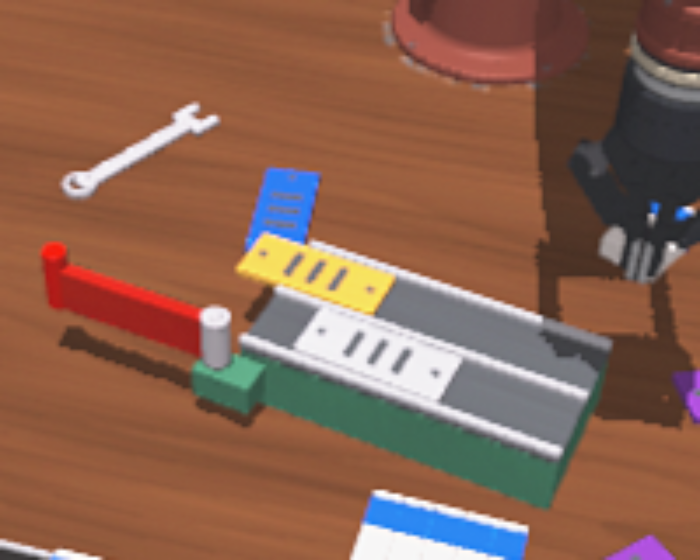

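The brass plate lies flat and sticks out past the end to (240,265). The bar is open, the grey plate has not moved, and the robot is clear.

```bash
python3 -c "
from station import ctrl
print(ctrl.finish_job())"
```

```text
the job is handed in; nothing more can be done
None
```

I've handed the job in with no verdict shown: by my last camera measurements the stop bar is open at about 1.59 rad, the brass plate lies flat with about 40 mm past the ledge's end, and the grey plate looks unmoved.

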